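# Build up a setting height at the bridge fixture

## Robot

A 6-joint arm with a two-finger parallel gripper is mounted at the origin on a cart in front of the work surface, level with it; the furniture and walls round the work are solid. World frame = base frame: x ahead of the robot, y to its left, z up, the work surface at z = 0. Lengths are in m, angles in rad, forces in N, time in s.
With the tool pointing down it reaches from about 0.25 to 0.725 m from the base axis. Payload 4 kg.
Tool frame: the origin (TCP) lies at the very end of the fingers, on their centre line; the grasp point (between the pads) lies 19 mm behind it; z points along the fingers, y is the line along which they close (so a half turn about z gives the same grasp; the last joint's range is limited). The gripper opens to 85 mm and grips with 20 to 120 N. Pads are 22 mm wide; open, the fingers measure 114 mm over their backs; the gripper's body (76 mm by 85 mm) begins 54 mm behind the grasp point. The pads swing forward as they close: fully open they stand 13 mm farther back than shut.
Start: joints at [1.119, 0.241, 0.005, 1.335, 0, 1.571], TCP at [0.218, 0.45, 0.196] pointing down, gripper open.
Joint ranges: [-2.72, 2.72], [-1.05, 1.87], [-1.09, 1.28], [-1.99, 2.15], [-1.42, 1.44], [-3.14, 3.14]. Speed limits (rad/s): [2.79, 2.79, 3.14, 3.14, 3.14, 3.14].

## Interface

Orientations are given as a unit quaternion [x, y, z, w].
In Python, from workcell import bot, vision, workorder gives the robot as it stands.
- The arm moves only by the shell command python3 -m creep 'ROWS' [OPENING]. ROWS is JSON, a list of rows, each a list of 2 entries, a list of its own where there are three numbers: the shift along the tool's x, y, z in mm, then the turn, a rotation vector about the tool's x, y, z in rad. In form: [[[dx, dy, dz], [wx, wy, wz]], ...]. A call has 1 to 12 rows; each row shifts and turns the commanded pose from where the row before left it, along the tool's axes as they then stand; what a row does not reach is not made up. A row lasts 1/8 s, in which the tool goes at most 62.5 mm and 10.7 degrees, less where a joint would pass 70% of its speed; a pose out of reach is approached as far as the arm can. A call is refused whole if a number of a shift passes 62.5 or a number of a turn 0.188, either way. A call with a gripper value outside its range is refused whole. OPENING is the finger opening in mm, from 0 to 85.4, set as the call begins (- or left out, the last holds). The fingers move at their own pace and stop on an object; the grip force is fixed at half the most. Time passes only in rows, so rows that do not move let the fingers close. It gives the time, the measured TCP pose, the force, the opening and the grip force at its end, in the units of the state.
- bot.get_obs(): the state, without advancing time (a new reading comes with each control period).
- vision.camera(name): name is "side" or "top"; returns a dict with "image" (420x560x3 uint8, blue, green, red), "z_map" (420x560 float32, m along the optical axis (not along the pixel's ray), 0 where there is no reading), "K" (3x3 intrinsics, pixels), "k1" (the pictures are not rectified: a ray, as slopes to the right and down, at radius r is drawn at 1 + k1 r^2 times it, then the intrinsics apply), "rvec" (rotation vector, rad) and "tvec" (3), from world to camera coordinates, as OpenCV has them. Camera axes: x right, y down, z forward; pixel columns grow to the right and rows downward; lengths in m; the calibration is good to about 2 mm. A picture is of the moment at which its call begins.
- workorder.job_done(): hands the job in; it is judged then, once.
Trained networks look in a picture, given as the dict that the camera call returned (one of the last four; its "shot" number tells which), for a name from the list of things; names that differ only in an ending like _2 or _b are one class to them, and where a whole thing is asked for, a point or a joint stands for the part that bears it (a point fixed in the world has none). Each returns a list of dicts, best first, with "score" (0 to 1); they miss things now and then, are a little off and sometimes report something else, mostly with a low value. They report only what shows in the picture. A call takes as long as a camera call.
- vision.spot_in(picture, query): "position" ([column, row] in pixels, amid what is visible of it).
- vision.place_of(picture, query): "position" ([column, row] in pixels: a listed point, or the origin of a listed thing).
The state is a dict: "clock": time; "joint_pos": joint angles; "joint_vel": joint speeds; "tau": joint torques, N m; "eef_pos": TCP position; "tool_rot": TCP orientation; "ft_force": force on the tool from outside, world axes, zero at the start; "ft_torque": the same for the moment, N m; "grip_width": finger opening in m; "grasp_force": force on a finger pad.
Only numpy, scipy, OpenCV 4.12 (cv2) and the standard library are available. Lean on these libraries where they do the work, as an engineer would, in place of code of your own. Each camera call takes 0.05 s, during which the arm holds its last target. There are 200 camera calls.

## Task

First lift the lock cylinder that was left on the front of the grey bridge fixture off it and lay it flat on the bench, out of the way. One of the three loose steel gauge blocks fits the gap under the bridge without much play: slide that one in, end first, until it is fully home against the stop at the back. Then take the steel post out of its wooden rest and stand it upright on the end of the block that still sticks out, its whole foot on the block, so that it stays there on its own; do not disturb the other two blocks or the other things on the bench.

Things in the scene. Friction and masses are not known exactly. Their poses are not given: they have to be found in the camera images.
- fixture: Bridge fixture, fixed to the bench: dark steel base plate 120 (x) x 70 (y) x 10 mm with a grey bridge on its rear part, 38 mm high over all. Origin: centre of the base's underside; x points into the gap, from its open front on the robot's side to the rear; z up. In front of the bridge, x = -60 to -8 mm, the base is a bare apron, top at z = 10 mm, with no walls.
- mouth (a point): Middle of the lower edge of the gap's open front, at (-8, 0, 10) mm in the fixture's frame. The gap under the bridge is 16 mm high (z = 10 to 26 mm), 40 mm wide (y = -20 to 20 mm) and 44 mm deep, closed by a stop face at x = 36 mm; over it lies a cap 12 mm thick.
- step (a point): Where the post's foot is to stand: (-31, 0, 24) mm in the fixture's frame, the middle of the top of the 14 mm block's exposed end once it is home. A 90 mm block that is home has its centre at x = -9 mm, y = 0 and sticks out 46 mm in front of the bridge (x = -54 to -8 mm).
- middle_block: Bare ground-steel gauge block, 90 x 36 mm in outline and 14 mm thick, lying flat; the one that fits the 16 mm gap. Origin: centre of its underside; x along its 90 mm length, y across its 36 mm width, z up. Its two ends are alike. 0.3 kg at most.
- thin_block: Bare ground-steel gauge block, 90 x 36 mm in outline and 8 mm thick, lying flat; too thin for the gap, to be left alone. Origin: centre of its underside; x along its 90 mm length, y across its 36 mm width, z up. Its two ends are alike. 0.3 kg at most.
- thick_block: Bare ground-steel gauge block, 90 x 36 mm in outline and 20 mm thick, lying flat; too thick for the gap, to be left alone. Origin: centre of its underside; x along its 90 mm length, y across its 36 mm width, z up. Its two ends are alike. 0.4 kg at most.
- rest: Wooden rest fixed to the bench, base 100 x 50 x 8 mm, highest wood 68 mm. Origin on the bench under it; x is the way the post leans (40 degrees from upright, away from the robot). The post's foot centre is at (-12, 0, 28) mm. Cheeks flank the post's lowest 22 mm; above, only a bar 12 mm wide lies under it, so fingers from straight above can straddle it 45 to 65 mm up its length.
- post: Loose plain steel setting post, 94 mm long: body 22 mm in diameter up to 70 mm, above that a slimmer rounded tip 14 mm in diameter; flat foot 22 mm in diameter. Origin: centre of the foot; z runs along the post from foot to tip. Its centre of mass is about 42 mm above the foot. 0.2 kg at most.
- lock_cylinder: Loose nickel lock cylinder, 33 (x) x 67 (y) x 17 (z) mm, lying on the fixture's apron in front of the gap, length roughly along the fixture's x. Origin: centre of its underside; y along its length, z up. Its middle 12 mm is only a bar at x = 0 to 16 mm. 0.25 kg at most. There is bare bench for it beside the lane before the gap, between x = 0.44 and 0.55 m, y = -0.32 and -0.10 m in the world.
- padlock: Loose brass padlock lying on the bench, 59 x 40 x 15 mm. Bystander.
- small_wheel: Loose toothed cutter wheel lying flat, 48 mm in diameter, 7 mm thick. Bystander.
- pen: Loose blue pen lying on the bench behind the blocks, 9 x 138 x 8 mm. Bystander.
- bottle: Loose plastic oil bottle standing on the bench, 50 mm in diameter, 150 mm high. Bystander.
- loupe: Loose black eye loupe standing on the bench, 39 mm in diameter, 34 mm high. Bystander.

How it is judged:
On the way, in this order (a step that is already met when the one before it is completed fails the run):
1. the lock cylinder lies flat on the bench, off the fixture (z of lock_cylinder in the frame of fixture between -0.003 and 0.004 m and angle between lock_cylinder's own z axis and vertical below 0.08 rad and linear speed of lock_cylinder below 0.02 m/s), for 0.2 s.
2. the middle block is home in the gap, before the post stands on it (x of middle_block in the frame of fixture between -0.0115 and -0.006 m and y of middle_block in the frame of fixture between -0.004 and 0.004 m and z of middle_block in the frame of fixture between 0.008 and 0.0125 m and angle between the x axis of middle_block and the x axis of fixture, either way round below 0.11 rad and angle between middle_block's own z axis and vertical below 0.05 rad and not (x of post in the frame of fixture between -0.0455 and -0.017 m and y of post in the frame of middle_block between -0.008 and 0.008 m and z of post in the frame of fixture between 0.0215 and 0.0265 m and angle between post's own z axis and vertical below 0.05 rad and linear speed of post below 0.02 m/s and angular speed of post below 0.2 rad/s)), for 0.2 s.
At the end, for the whole second after the job is handed in: The 14 mm block lies in the gap, within 2.5 mm of home against the stop and square to it within 0.11 rad; the post stands at rest on the block's exposed end, upright within 0.05 rad, foot centre within about 14 mm (along) and 8 mm (across) of its middle; the lock cylinder lies flat on the bench (all of step 1 and x of middle_block in the frame of fixture between -0.0115 and -0.006 m and y of middle_block in the frame of fixture between -0.004 and 0.004 m and z of middle_block in the frame of fixture between 0.008 and 0.0125 m and angle between the x axis of middle_block and the x axis of fixture, either way round below 0.11 rad and angle between each of middle_block, post's own z axis and vertical below 0.05 rad and x of post in the frame of fixture between -0.0455 and -0.017 m and y of post in the frame of middle_block between -0.008 and 0.008 m and z of post in the frame of fixture between 0.0215 and 0.0265 m and linear speed of post below 0.02 m/s and angular speed of post below 0.2 rad/s); the robot touches nothing.
It fails at once if one of the two other blocks is moved by more than 30 mm (distance of any of thin_block, thick_block from where it was at the start of the episode above 0.03 m).
It fails at once if a bystander (padlock, cutter wheel, pen, bottle, loupe) is moved by more than 30 mm (distance of any of padlock, small_wheel, pen, bottle, loupe from where it was at the start of the episode above 0.03 m).
It also fails if it takes over 72 s, if anything falls off the work surface, if the arm or the gripper's body presses on something with over 40 N, if the wrist force passes 120 N, or if a joint passes its speed limit or range.

## Working session

There is one attempt and no reset: what is moved stays moved. The work goes in short steps, Python scripts to look and compute and a shell command to move; the robot and the scene stay as the last step left them, time stands still between calls to the robot, and variables do not carry over. Pictures are saved under pics/ and viewed, at most 10 in all, crops included, and the job is handed in when it is done.

```bash
mkdir -p pics; ls; cat > h.py <<'E'
import numpy as np, cv2, json
from scipy.spatial.transform import Rotation as R
from workcell import bot, vision, workorder
def cam(name): 
    p=vision.camera(name); p['Rm']=cv2.Rodrigues(np.array(p['rvec'],float))[0]; p['t']=np.array(p['tvec'],float).reshape(3); return p
def slopes(p,uv):
    K=np.array(p['K']); d=np.array([p['k1'],0,0,0,0],float)
    return cv2.undistortPoints(np.array(uv,float).reshape(-1,1,2),K,d).reshape(-1,2)
def cloud(p):
    h,w=p['z_map'].shape; u,v=np.meshgrid(np.arange(w),np.arange(h))
    s=slopes(p,np.stack([u,v],-1)); z=p['z_map'].reshape(-1,1)
    c=np.hstack([s*z,z]); return ((c-p['t'])@p['Rm']).reshape(h,w,3)
def onplane(p,uv,z):
    s=slopes(p,uv)[0]; d=p['Rm'].T@np.array([*s,1]); o=-p['Rm'].T@p['t']; return o+d*(z-o[2])/d[2]
def proj(p,X):
    return cv2.projectPoints(np.array(X,float).reshape(-1,1,3),np.array(p['rvec'],float),p['t'],np.array(p['K']),np.array([p['k1'],0,0,0,0.]))[0].reshape(-1,2)
E
python3 - <<'E'
from h import *
for n in('top','side'):
    p=cam(n); cv2.imwrite(f'pics/{n}0.png',p['image']); C=cloud(p)
    print(n,'cam at',-p['Rm'].T@p['t'])
    for q in 'fixture mouth step middle_block thin_block thick_block rest post lock_cylinder padlock small_wheel pen bottle loupe'.split():
        for r in vision.place_of(p,q)[:2]:
            u,v=r['position']; a=min(max(int(round(v)),0),419);b=min(max(int(round(u)),0),559)
            print(q,round(r['score'],2),np.round([u,v]),np.round(C[a,b],3), 'z0:',np.round(onplane(p,[u,v],0),3)[:2])
E
```

```text
pics
top cam at [ 0.35570622 -0.09225697  1.24857247]
fixture 0.67 [320. 204.] [ 0.572 -0.209  0.033] z0: [ 0.577 -0.214]
fixture 0.62 [422. 228.] [ 0.497 -0.5    0.038] z0: [ 0.501 -0.514]
mouth 0.53 [320. 203.] [ 0.573 -0.209  0.043] z0: [ 0.58  -0.213]
mouth 0.32 [268. 242.] [ 0.467 -0.058  0.012] z0: [ 0.469 -0.057]
step 0.85 [322. 215.] [ 0.544 -0.217  0.004] z0: [ 0.545 -0.216]
thin_block 0.69 [321. 213.] [ 0.55  -0.214  0.006] z0: [ 0.551 -0.214]
thin_block 0.67 [318. 209.] [ 0.562 -0.205  0.009] z0: [ 0.563 -0.206]
thick_block 0.56 [233. 238.] [0.48  0.042 0.017] z0: [0.48  0.045]
rest 0.91 [164. 243.] [0.465 0.232 0.052] z0: [0.471 0.247]
post 0.66 [168. 246.] [0.458 0.225 0.033] z0: [0.459 0.235]
post 0.55 [140. 248.] [0.454 0.306 0.031] z0: [0.457 0.317]
lock_cylinder 0.65 [321. 223.] [ 0.518 -0.211  0.025] z0: [ 0.521 -0.215]
padlock 0.74 [390. 231.] [ 0.493 -0.413  0.014] z0: [ 0.494 -0.417]
small_wheel 0.49 [374. 221.] [ 0.525 -0.371 -0.004] z0: [ 0.524 -0.37 ]
pen 0.18 [199. 238.] [0.482 0.143 0.004] z0: [0.481 0.142]
bottle 0.52 [204. 241.] [0.473 0.127 0.008] z0: [0.
[... 553 characters left out ...]
182.] [0.486 0.138 0.006] z0: [0.488 0.147]
thick_block 0.89 [276. 200.] [0.49  0.029 0.007] z0: [0.492 0.038]
thick_block 0.72 [323. 247.] [ 0.561 -0.242  0.018] z0: [ 0.568 -0.222]
rest 0.65 [254. 168.] [0.457 0.212 0.022] z0: [0.461 0.247]
post 0.52 [250. 163.] [0.445 0.218 0.041] z0: [0.454 0.284]
lock_cylinder 0.59 [308. 245.] [ 0.52  -0.233  0.028] z0: [ 0.528 -0.201]
small_wheel 0.73 [322. 286.] [ 0.515 -0.379  0.009] z0: [ 0.518 -0.369]
pen 0.47 [292. 200.] [0.54  0.017 0.005] z0: [0.541 0.021]
bottle 0.67 [334. 330.] [ 0.492 -0.544  0.029] z0: [ 0.5   -0.521]
bottle 0.47 [265. 183.] [0.477 0.131 0.009] z0: [0.48  0.144]
loupe 0.68 [245. 161.] [ 0.442  0.308 -0.005] z0: [0.442 0.299]
```

```bash
python3 - <<'E'
import cv2
a=cv2.imread('pics/top0.png')[165:285,110:450]; cv2.imwrite('pics/top0c.png',cv2.resize(a,None,fx=2.35,fy=2.35,interpolation=3))
a=cv2.imread('pics/side0.png')[140:340,220:380]; cv2.imwrite('pics/side0c.png',cv2.resize(a,None,fx=3,fy=3,interpolation=3))
E
```

```text
(no output)
```

View pics/top0c.png

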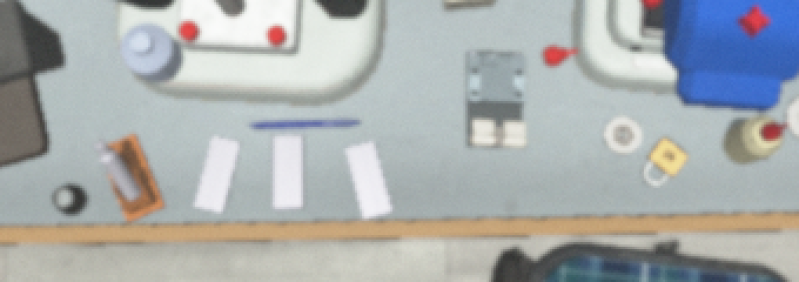

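View pics/side0c.png

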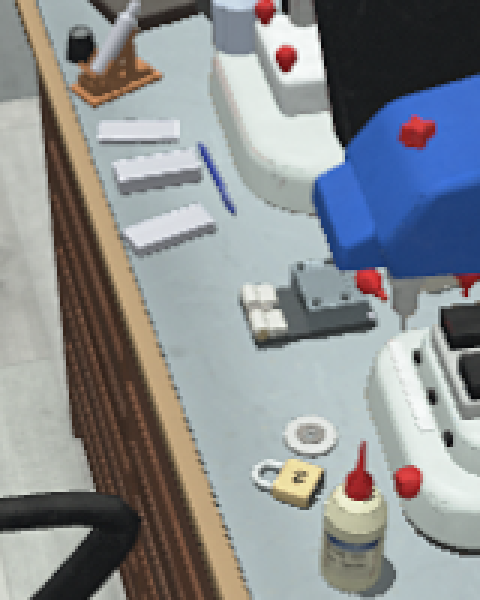

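The top view shows three white blocks (crop px ≈(215,174), (287,172), (369,180)). The cylinder lies on the apron at ≈(498,133), its two lumps side by side along world y. The bridge is at (497,75) and the post in its rest at (128,175). Next I'll segment for precise poses.

```bash
cat >> h.py <<'E'
def rects(p,mask,z,off=(0,0),amin=60,S=6):
    """rects of mask blobs; corners on plane z (world)"""
    out=[]
    for c in cv2.findContours(mask,cv2.RETR_EXTERNAL,cv2.CHAIN_APPROX_NONE)[0]:
        if cv2.contourArea(c)<amin*S*S: continue
        q=(c.reshape(-1,2)+.5)/S-.5+np.array(off)
        w=np.array([onplane(p,a,z)[:2] for a in q])
        (cx,cy),(a,b),ang=cv2.minAreaRect((w*1000).astype(np.float32))
        if a<b: a,b,ang=b,a,ang+90
        out.append((q.mean(0).round(),np.round([cx,cy,a,b],1),round((ang+90)%180-90,1)))
    return out
def up(im,x0,x1,y0,y1,S=6):
    h,w=im.shape[:2]
    return cv2.warpAffine(im,np.float32([[1/S,0,x0+.5/S-.5],[0,1/S,y0+.5/S-.5]]),((x1-x0)*S,(y1-y0)*S),flags=cv2.INTER_CUBIC|cv2.WARP_INVERSE_MAP)
E
python3 - <<'E'
from h import *
p=cam('top'); print(np.array(p['K']).round(1).tolist(),p['k1'])
im=np.mean([cam('top')['image'].astype(np.float32) for _ in range(4)],0)
x0,x1,y0,y1=110,350,175,270
u=np.clip(up(im,x0,x1,y0,y1),0,255).astype(np.uint8); hsv=cv2.cvtColor(u,cv2.COLOR_BGR2HSV)
g=u.min(2)
for t in (180,195,205):
    print(t); 
    for r in rects(p,(g>t).astype(np.uint8)*255,0.014,(x0,y0)): print(r)
C=cloud(p)
def at(b): return im[b].round()
print('bg',im[240,215],'block',im[240,268], 'cap',im[200,320],'cyl',im[222,315],'base',im[213,321])
for n,(a,b) in dict(thin=(201,239),thick=(233,238),mid=(267,242)).items():
    q=C[b-6:b+7,a-3:a+4]; print(n,np.median(q[...,2]).round(4))
q=C[230:250,288:305,2];print('bench',np.median(q[q<.1]))
print('cap',np.median(C[196:206,314:328,2]),'cyl',np.median(C[218:226,312:331,2]))
# dark base + bridge silhouette rows
v=u[:, (305-x0)*6:(342-x0)*6]
cv2.imwrite('pics/fx.png',cv2.resize(up(im,302,342,180,235,12).clip(0,255).astype(np.uint8),None,fx=1,fy=.9))
# post/rest points from depth
m=(C[...,2]>.02)&(C[...,2]<.15)&(C[...,0]>.36)&(C[...,0]<.58)&(C[...,1]>.19)&(C[...,1]<.28)
print('post pts',m.sum(),C[m].max(0),C[m].min(0))
E
```

```text
[[430.1, 0.0, 283.9], [0.0, 430.1, 214.7], [0.0, 0.0, 1.0]] -0.07659830447916828
180
(array([294., 269.]), array([ 390.9, -131.3,  178.9,    7.6]), 89.0)
(array([315., 221.]), array([ 525.7, -197.4,   31. ,   28.6]), -3.0)
(array([227., 191.]), array([624. ,  63.9, 255. ,  87.9]), 89.1)
(array([216., 179.]), array([652.7,  98.4, 126.3,  31.7]), 89.0)
(array([239., 210.]), array([545.5,  27.6, 653.5, 244.9]), 89.0)
195
(array([266., 241.]), array([469.9, -53.3,  92.5,  39. ]), 14.2)
(array([202., 239.]), array([480.1, 132.8,  92.5,  39.5]), -14.7)
(array([232., 238.]), array([481.5,  45.7,  91.6,  36.4]), 0.1)
(array([329., 222.]), array([ 523. , -235.8,   29.3,   27.6]), -4.8)
(array([315., 221.]), array([ 525.8, -196.8,   28.3,   26.1]), -1.0)
(array([228., 190.]), array([625.4,  63. , 247.2,  84.9]), 89.1)
(array([216., 179.]), array([653.5,  98.6, 123.9,  30.2]), 89.0)
(array([173., 176.]), array([661. , 221.2,  77. ,  19.7]), 88.9)
205
(array([266., 241.]), array([469.7, -53.3,  90.5,  37.3]), 14.4)
(array([202., 239.]), array([479.5, 132.3,  90.3,  36.4]), -14.1)
(array([232., 238.]), array([481.2,  45.6,  89.2,  34.6]), -0.1)
(array([329., 222.]), array([ 523. , -235.6,   26.3,   24.3]), -5.1)
(array([315., 221.]), array([ 526. , -196.9,   26.8,   24.2]), -1.5)
(array([228., 190.]), array([626.7,  63.7, 241.8,  82.4]), 89.1)
(array([216., 178.]), array([654.2,  98.4, 122.4,  28.7]), 89.0)
bg [189.25 188.5  178.5 ] block [241.5 236.5 237. ] cap [170.5  167.   154.75] cyl [218.25 225.5  227.25] base [112.75 111.75 105.5 ]
thin 0.0073
thick 0.0188
mid 0.014
bench -0.0002805775471175305
cap 0.037126308967689654 cyl 0.023934839615697083
post pts 350 [0.5137458  0.25985573 0.1034621 ] [0.43332236 0.2090464  0.02045118]
```

View pics/fx.png

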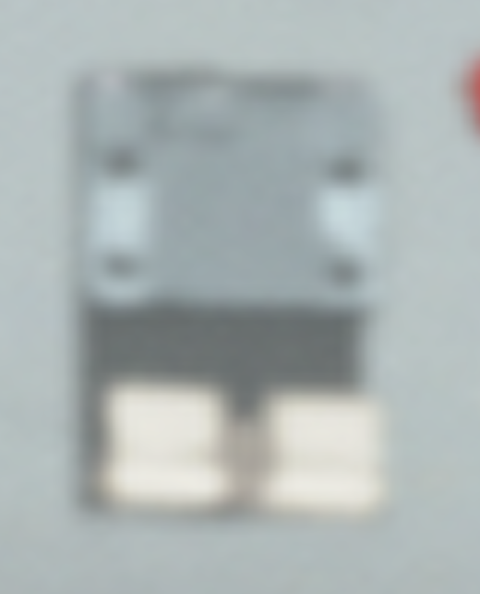

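Mouth, apron and cylinder are clear: bridge front edge at crop row 303, apron front at row 512, lumps at (165,445) and (325,455). Now computing poses.

```bash
python3 - <<'E'
from h import *
p=cam('top')
f=lambda x,y,z: onplane(p,[x/12+302-.46,y/10.8+180-.46],z).round(4)
print('capFL',f(82,303,.038),'capFR',f(378,303,.038),'capRL',f(82,75,.038),'capRR',f(376,80,.038))
print('baseL',f(84,400,.01),'baseR',f(362,340,.01),'frontL',f(84,512,.01))
print('bridgefoot',f(230,303,.038))
print('cyl corners TL TR BL BR',f(106,385,.027),f(380,400,.027),f(104,503,.027),f(384,512,.027))
# post: depth points of the grey post
C=cloud(p); im=p['image'].astype(int)
for n in('top','side'):
    q=p if n=='top' else cam('side'); C=cloud(q); im=q['image'].astype(int)
    m=(C[...,0]>.40)&(C[...,0]<.56)&(C[...,1]>.18)&(C[...,1]<.29)&(C[...,2]>.03)&(im[...,2]-im[...,0]<35)&(im[...,2]-im[...,0]>-40)
    P=C[m]; c=np.median(P,0); P=P[np.linalg.norm(P-c,axis=1)<.08]; c=P.mean(0)
    d=np.linalg.svd(P-c)[2][0]; d*=np.sign(d[2]); print(n,len(P),c.round(4),d.round(3),'yaw',np.degrees(np.arctan2(d[1],d[0])).round(1),'lean',np.degrees(np.arccos(d[2])).round(1),P.max(0).round(3))
    v=np.argwhere(m); np.save(n+'m.npy',v)
# rest base: orange mask
g=up(p['image'],140,190,215,275); hsv=cv2.cvtColor(g,cv2.COLOR_BGR2HSV); mk=((hsv[...,1]>100)).astype(np.uint8)*255
print(rects(p,cv2.morphologyEx(mk,cv2.MORPH_CLOSE,np.ones((25,25))),.008,(140,215)))
o=bot.get_obs(); print(o['clock'],o['eef_pos'],R.from_quat(o['tool_rot']).as_matrix().round(3).tolist())
s=up(q['image'],225,285,135,185,10); t=up(p['image'],135,195,220,270,10); cv2.imwrite('pics/post.png',np.hstack([t,s])[:,:,:][::1,:1200]); cv2.imwrite('pics/post.png',cv2.resize(np.hstack([t,s]),(800,333)))
E
```

```text
capFL [ 0.5612 -0.1754  0.038 ] capFR [ 0.5601 -0.246   0.038 ] capRL [ 0.6229 -0.177   0.038 ] capRR [ 0.6204 -0.2477  0.038 ]
baseL [ 0.5394 -0.1771  0.01  ] baseR [ 0.5547 -0.2453  0.01  ] frontL [ 0.509  -0.1763  0.01  ]
bridgefoot [ 0.5606 -0.2107  0.038 ]
cyl corners TL TR BL BR [ 0.5408 -0.1813  0.027 ] [ 0.5357 -0.247   0.027 ] [ 0.5092 -0.18    0.027 ] [ 0.5057 -0.2469  0.027 ]
top 227 [0.4793 0.2408 0.0669] [0.613 0.257 0.748] yaw 22.7 lean 41.6 [0.513 0.26  0.102]
side 171 [0.4827 0.2381 0.0653] [0.657 0.28  0.7  ] yaw 23.1 lean 45.6 [0.513 0.258 0.108]
[(array([166., 253.]), array([465.2, 243.6, 145.1, 126.6]), -87.6)]
1.85 [0.218294   0.44982212 0.19619435] [[-0.9, 0.437, 0.0], [0.437, 0.9, -0.0], [-0.0, -0.0, -1.0]]
```

View pics/post.png

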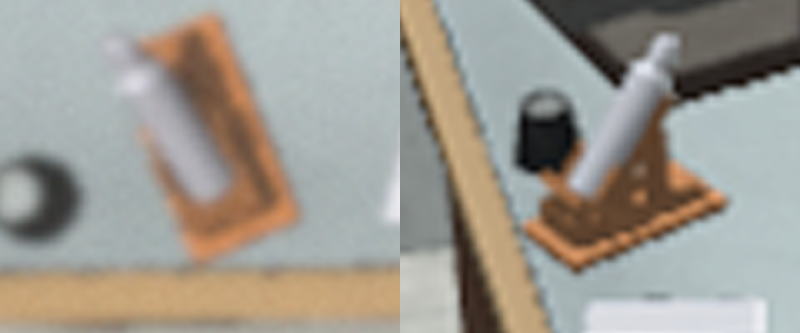

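The post (image left half, (125,85)→(210,185)) leans at a yaw of about 23° in its rest, clear of the loupe. Going for the cylinder, gripping it along its length.

```bash
cat > plan.py <<'E'
from h import *
import sys
def down(yaw_y,tilt=0,pitch_axis=None):
    """tool down with tool y at world angle yaw_y (deg)"""
    a=np.radians(yaw_y); y=np.array([np.cos(a),np.sin(a),0]); z=np.array([0,0,-1.]); return np.stack([np.cross(y,z),y,z],1)
def plan(pos,Rt=None):
    o=bot.get_obs(); Rc=R.from_quat(o['tool_rot']).as_matrix(); 
    print('t',round(o['clock'],2),'tcp',np.round(o['eef_pos'],4),'shift mm',(Rc.T@(np.array(pos)-o['eef_pos'])*1e3).round(1),end=' ')
    if Rt is not None: print('turn',R.from_matrix(Rc.T@Rt).as_rotvec().round(3),'shift after turn',(Rt.T@(np.array(pos)-o['eef_pos'])*1e3).round(1),end='')
    print()
if __name__=='__main__':
    a=[float(x) for x in sys.argv[1:]]; plan(a[:3],down(a[3]) if len(a)>3 else None)
E
python3 plan.py .523 -.214 .12 86.3
```

```text
t 1.85 tcp [0.2183 0.4498 0.1962] shift mm [-563.9 -464.2   76.2] turn [-0.     0.    -0.387] shift after turn [-346.9 -642.8   76.2]
```

```bash
python3 -m creep '[[[0,0,0],[0,0,-0.129]],[[0,0,0],[0,0,-0.129]],[[0,0,0],[0,0,-0.129]],[[-29,-53.5,0],[0,0,0]],[[-29,-53.5,0],[0,0,0]],[[-29,-53.5,0],[0,0,0]],[[-29,-53.5,0],[0,0,0]],[[-29,-53.5,0],[0,0,0]],[[-29,-53.5,0],[0,0,0]],[[-29,-53.5,0],[0,0,0]],[[-29,-53.5,0],[0,0,0]],[[-29,-53.5,0],[0,0,0]]]' 85 && python3 -m creep '[[[-29,-53.5,15],[0,0,0]],[[-29,-53.5,15],[0,0,0]],[[-29,-53.5,15],[0,0,0]],[[0,0,0],[0,0,0]],[[0,0,0],[0,0,0]]]'; python3 plan.py .523 -.214 .12 86.3; python3 plan.py .523 -.214 .007 86.3
```

```text
clock: 3.35
eef_pos: [0.4483, -0.0496, 0.1965]
tool_rot: [0.033, 0.999, 0.0, 0.001]
ft_force: [1.1, 0.5, 0.4]
grip_width: 0.085
grasp_force: 0.0
clock: 3.98
eef_pos: [0.5232, -0.2128, 0.1508]
tool_rot: [0.033, 0.999, 0.0, -0.001]
ft_force: [-0.0, -0.2, 0.7]
grip_width: 0.0845
grasp_force: 0.0
t 3.98 tcp [ 0.5232 -0.2128  0.1508] shift mm [ 0.1 -1.3 30.8] turn [ 0.001 -0.001 -0.001] shift after turn [ 0.2 -1.2 30.8]
t 3.98 tcp [ 0.5232 -0.2128  0.1508] shift mm [-1.000e-01 -1.400e+00  1.438e+02] turn [ 0.001 -0.001 -0.001] shift after turn [  0.2  -1.2 143.8]
```

```bash
python3 -m creep '[[[0,-1,40],[0,0,0]],[[0,0,40],[0,0,0]],[[0,0,30],[0,0,0]],[[0,0,20],[0,0,0]],[[0,0,13],[0,0,0]],[[0,0,0],[0,0,0]]]' && python3 -m creep '[[[0,0,0],[0,0,0]],[[0,0,0],[0,0,0]],[[0,0,0],[0,0,0]],[[0,0,0],[0,0,0]],[[0,0,0],[0,0,0]],[[0,0,0],[0,0,0]]]' 60
```

```text
clock: 4.72
eef_pos: [0.5233, -0.2128, 0.0084]
tool_rot: [0.032, 0.999, 0.0, -0.0]
ft_force: [-0.1, -1.0, 0.3]
grip_width: 0.0851
grasp_force: 0.0
clock: 5.48
eef_pos: [0.5236, -0.2139, 0.0083]
tool_rot: [0.032, 0.999, 0.0, -0.0]
ft_force: [-0.7, 0.0, 0.5]
grip_width: 0.0601
grasp_force: 0.0
```

```bash
python3 - <<'E'
from h import *
s=cam('side'); t=cam('top')
cv2.imwrite('pics/c1.png',np.hstack([up(s['image'],285,345,205,275,6),up(t['image'],295,355,175,245,6)]))
E
```

```text
(no output)
```

View pics/c1.png

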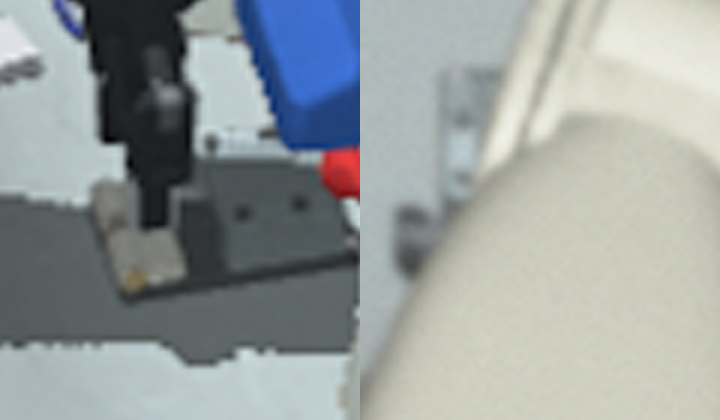

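```bash
python3 - <<'E'
from h import *
s=cam('side')
for z in(.01,.027,.04):
  for y in (-.247,-.244,-.23,-.215,-.181): print(z,y,((proj(s,[[.5235,y,z]])[0]-[285,205])*6).round())
print(bot.get_obs()['ft_force'])
E
```

```text
0.01 -0.247 [154. 287.]
0.01 -0.244 [152. 282.]
0.01 -0.23 [144. 263.]
0.01 -0.215 [135. 243.]
0.01 -0.181 [115. 199.]
0.027 -0.247 [154. 260.]
0.027 -0.244 [153. 255.]
0.027 -0.23 [144. 237.]
0.027 -0.215 [135. 217.]
0.027 -0.181 [115. 172.]
0.04 -0.247 [155. 239.]
0.04 -0.244 [153. 235.]
0.04 -0.23 [144. 216.]
0.04 -0.215 [135. 196.]
0.04 -0.181 [115. 152.]
[-0.56363609 -0.23318177 -0.37828167]
```

```bash
python3 - <<'E'
from h import *
s=cam('side');C=cloud(s)
for r in range(226,254,2): print(r,*[ (C[r,c]*1e3).round().astype(int).tolist() for c in (303,307,311,314)])
E
```

```text
226 [519, -185, 60] [513, -245, 109] [514, -277, 133] [522, -278, 132]
228 [519, -184, 52] [512, -247, 103] [514, -277, 126] [522, -279, 126]
230 [533, -135, 2] [509, -257, 105] [513, -283, 124] [523, -276, 117]
232 [531, -141, 0] [510, -256, 97] [518, -267, 104] [525, -272, 106]
234 [520, -181, 27] [511, -252, 86] [516, -272, 101] [523, -278, 104]
236 [517, -190, 27] [512, -249, 77] [521, -258, 82] [531, -253, 75]
238 [514, -200, 29] [512, -249, 69] [520, -261, 77] [531, -251, 66]
240 [512, -208, 28] [511, -251, 64] [523, -252, 62] [531, -252, 60]
242 [511, -212, 24] [511, -251, 57] [521, -258, 60] [530, -256, 56]
244 [508, -224, 27] [519, -226, 26] [530, -227, 24] [540, -224, 19]
246 [506, -230, 26] [516, -235, 27] [529, -232, 22] [535, -241, 28]
248 [510, -216, 5] [513, -244, 28] [526, -240, 21] [533, -246, 25]
250 [510, -217, -2] [512, -248, 24] [526, -243, 16] [534, -245, 16]
252 [506, -229, 2] [513, -245, 14] [526, -240, 6] [535, -242, 6]
```

The side view shows the fingertips at z≈0.045, well above the lumps, although the TCP reads 0.008. I'll go lower in small guarded steps.

```bash
python3 -m creep '[[[0,0,0],[0,0,0]],[[0,0,0],[0,0,0]],[[0,0,0],[0,0,0]],[[0,0,0],[0,0,0]],[[0,0,4],[0,0,0]],[[0,0,4],[0,0,0]],[[0,0,0],[0,0,0]]]' 85; python3 - <<'E'
from h import *
o=bot.get_obs(); print(o['joint_pos'].round(3) if hasattr(o['joint_pos'],'round') else o['joint_pos'])
s=cam('side');C=cloud(s)
m=(abs(C[...,0]-.522)<.02)&(abs(C[...,1]+.27)<.022)&(C[...,2]>.005)
v=np.argwhere(m); P=C[m]; i=np.argsort(P[:,2])[:12]; print(np.c_[P[i].round(3),v[i]])
E
```

```text
clock: 6.55
eef_pos: [0.5232, -0.2137, -0.0003]
tool_rot: [0.032, 0.999, 0.0, -0.001]
ft_force: [-0.4, -0.4, 0.3]
grip_width: 0.085
grasp_force: 0.0
[-0.388  0.525 -0.116  0.93   0.    -0.323]
[[ 5.30e-01 -2.87e-01  5.00e-03  2.63e+02  3.17e+02]
 [ 5.04e-01 -2.67e-01  5.00e-03  2.60e+02  3.06e+02]
 [ 5.26e-01 -2.91e-01  6.00e-03  2.64e+02  3.16e+02]
 [ 5.09e-01 -2.61e-01  6.00e-03  2.58e+02  3.07e+02]
 [ 5.35e-01 -2.51e-01  6.00e-03  2.54e+02  3.15e+02]
 [ 5.14e-01 -2.63e-01  6.00e-03  2.58e+02  3.09e+02]
 [ 5.42e-01 -2.67e-01  7.00e-03  2.57e+02  3.19e+02]
 [ 5.26e-01 -2.51e-01  1.20e-02  2.53e+02  3.12e+02]
 [ 5.32e-01 -2.50e-01  1.30e-02  2.52e+02  3.14e+02]
 [ 5.15e-01 -2.48e-01  1.60e-02  2.52e+02  3.08e+02]
 [ 5.18e-01 -2.50e-01  1.70e-02  2.52e+02  3.09e+02]
 [ 5.24e-01 -2.49e-01  1.80e-02  2.51e+02  3.11e+02]]
```

```bash
python3 -m creep '[[[0,0,4],[0,0,0]],[[0,0,4],[0,0,0]],[[0,0,2],[0,0,0]],[[0,0,0],[0,0,0]]]'; python3 - <<'E'
from h import *
s=cam('side')
cv2.imwrite('pics/c2.png',up(s['image'],275,345,200,270,8))
E
```

```text
clock: 7.1
eef_pos: [0.5235, -0.2138, -0.01]
tool_rot: [0.032, 0.999, 0.0, -0.0]
ft_force: [-0.8, -0.3, -0.0]
grip_width: 0.0848
grasp_force: 0.0
```

View pics/c2.png

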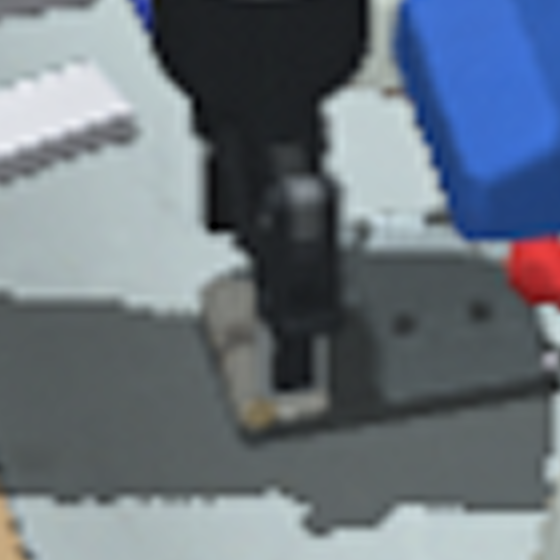

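Fingertips (crop (293,390)) are now at z≈0.034 with the TCP reading -0.010, so the tips really are about 30 mm higher than nominal. Descending further, guarded.

```bash
python3 -m creep '[[[0,0,4],[0,0,0]],[[0,0,4],[0,0,0]],[[0,0,4],[0,0,0]],[[0,0,0],[0,0,0]]]' && python3 -m creep '[[[0,0,0],[0,0,0]],[[0,0,0],[0,0,0]],[[0,0,0],[0,0,0]],[[0,0,0],[0,0,0]],[[0,0,0],[0,0,0]],[[0,0,0],[0,0,0]]]' 60
```

```text
clock: 7.65
eef_pos: [0.5232, -0.2137, -0.0222]
tool_rot: [0.032, 0.999, 0.0, -0.001]
ft_force: [-0.2, -0.4, 0.3]
grip_width: 0.0849
grasp_force: 0.0
clock: 8.4
eef_pos: [0.5243, -0.214, -0.021]
tool_rot: [0.032, 0.999, -0.0, 0.001]
ft_force: [-1.0, -0.3, 5.6]
grip_width: 0.0632
grasp_force: 66.5
```

```bash
python3 -m creep '[[[0,0,0],[0,0,0]],[[0,0,0],[0,0,0]],[[0,0,0],[0,0,0]],[[0,0,3],[0,0,0]],[[0,0,2],[0,0,0]],[[0,0,0],[0,0,0]]]' 85 && python3 -m creep '[[[0,0,0],[0,0,0]],[[0,0,0],[0,0,0]],[[0,0,0],[0,0,0]],[[0,0,0],[0,0,0]],[[0,0,0],[0,0,0]],[[0,0,0],[0,0,0]]]' 55
```

```text
clock: 9.15
eef_pos: [0.5234, -0.2138, -0.027]
tool_rot: [0.032, 0.999, 0.0, -0.0]
ft_force: [0.6, -0.1, -0.6]
grip_width: 0.0848
grasp_force: 0.0
clock: 9.9
eef_pos: [0.5242, -0.2141, -0.0261]
tool_rot: [0.032, 0.999, -0.0, 0.001]
ft_force: [-0.4, -0.4, 5.8]
grip_width: 0.0634
grasp_force: 67.8
```

```bash
python3 -m creep '[[[0,0,-5],[0,0,0]],[[0,0,-15],[0,0,0]],[[0,0,-20],[0,0,0]],[[0,0,0],[0,0,0]],[[0,0,0],[0,0,0]]]' && python3 - <<'E'
from h import *
s=cam('side')
cv2.imwrite('pics/c3.png',up(s['image'],275,345,200,270,8))
E
```

```text
clock: 10.52
eef_pos: [0.5234, -0.2137, 0.013]
tool_rot: [0.032, 0.999, 0.0, -0.0]
ft_force: [-0.2, 0.7, -1.7]
grip_width: 0.0632
grasp_force: 67.2
```

View pics/c3.png

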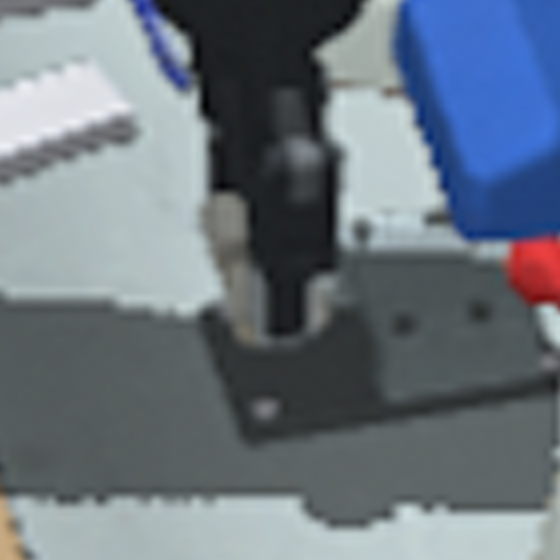

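Cylinder held, tips flush near its bottom. Moving it aside.

```bash
python3 -m creep '[[[0,0,-20],[0,0,0]],[[20,-30,0],[0,0,0]],[[20,-30,0],[0,0,0]],[[18,-30,0],[0,0,0]],[[0,0,25],[0,0,0]],[[0,0,20],[0,0,0]],[[0,0,12],[0,0,0]],[[0,0,6],[0,0,0]],[[0,0,3],[0,0,0]],[[0,0,2],[0,0,0]],[[0,0,0],[0,0,0]]]'
```

```text
clock: 11.95
eef_pos: [0.4604, -0.3001, -0.0343]
tool_rot: [0.032, 0.999, -0.0, 0.0]
ft_force: [-0.1, 0.9, -1.9]
grip_width: 0.0632
grasp_force: 67.1
```

```bash
for i in 1 2; do python3 -m creep '[[[0,0,1],[0,0,0]],[[0,0,0],[0,0,0]]]' | grep -E 'eef|force'; done
```

```text
eef_pos: [0.4601, -0.3, -0.0355]
ft_force: [-0.2, -0.8, -2.0]
grasp_force: 67.1
eef_pos: [0.4602, -0.3001, -0.0361]
ft_force: [-0.7, 1.3, 2.7]
grasp_force: 67.5
```

```bash
python3 -m creep '[[[0,0,0],[0,0,0]],[[0,0,0],[0,0,0]],[[0,0,0],[0,0,0]],[[0,0,-25],[0,0,0]],[[0,0,-45],[0,0,0]],[[0,0,-45],[0,0,0]],[[0,0,0],[0,0,0]]]' 85; python3 plan.py .4416 -.0605 .06 104.3
```

```text
clock: 13.32
eef_pos: [0.4631, -0.302, 0.0827]
tool_rot: [0.032, 0.999, -0.002, 0.004]
ft_force: [0.6, -1.4, -0.1]
grip_width: 0.0848
grasp_force: 0.0
t 13.32 tcp [ 0.4631 -0.302   0.0827] shift mm [ 37.2 239.7  21.3] turn [-0.006  0.007 -0.314] shift after turn [-38.8 239.3  22.7]
```

```bash
python3 -m creep '[[[8.5,59.5,0],[0,0,0]],[[8.5,59.5,0],[0,0,0]],[[8.5,59.5,0],[0,0,0]],[[8.5,59.5,0],[0,0,0]],[[0,0,0],[0,0,-0.157]],[[0,0,0],[0,0,-0.157]],[[0,0,0],[0,0,0]],[[0,0,0],[0,0,0]]]' 60; python3 plan.py .4416 -.0605 -.028 104.3
python3 - <<'E'
from h import *
s=cam('side');t=cam('top'); C=cloud(t)
print('cyl',[ (r['position'],round(r['score'],2),onplane(t,r['position'],0).round(3)) for r in vision.place_of(t,'lock_cylinder')[:2]])
q=up(t['image'],320,370,215,265); print(rects(t,(q.min(2)>200).astype(np.uint8)*255,.017,(320,215),20))
cv2.imwrite('pics/c4.png',np.hstack([up(s['image'],250,330,190,290,5),up(t['image'],240,340,185,285,5)[:, :400]]))
E
```

```text
clock: 14.32
eef_pos: [0.441, -0.0603, 0.0778]
tool_rot: [-0.123, 0.992, 0.0, -0.001]
ft_force: [-0.6, 0.6, 0.0]
grip_width: 0.0602
grasp_force: 0.0
t 14.32 tcp [ 0.441  -0.0603  0.0778] shift mm [ -0.6  -0.3 105.8] turn [ 0.    -0.001 -0.003] shift after turn [ -0.5  -0.3 105.8]
cyl [([351.5, 241.1], 0.73, array([ 0.466, -0.301,  0.   ])), ([236.4, 222.0], 0.19, array([0.528, 0.034, 0.   ]))]
[(array([359., 243.]), array([ 458.1, -321.5,   26.4,   24.6]), -2.5), (array([345., 243.]), array([ 461.6, -279.9,   27.8,   24.1]), -2.2)]
```

View pics/c4.png

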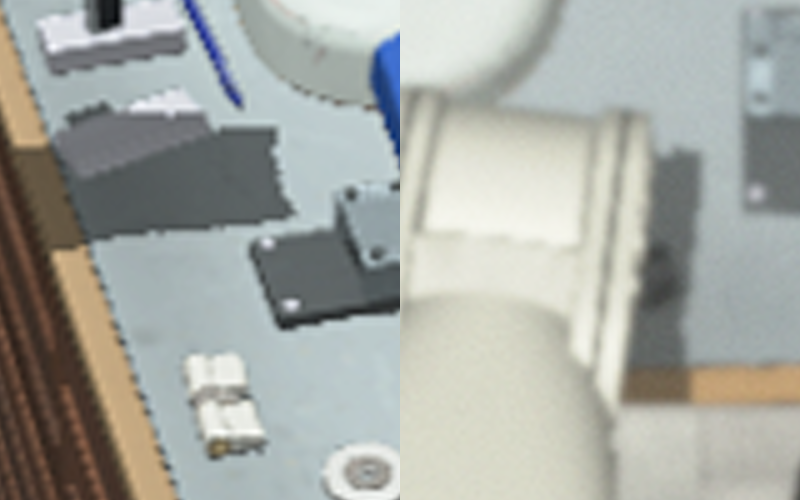

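The cylinder lies flat at (0.460,-0.300), side crop (225,400). Descending on the middle block.

```bash
python3 -m creep '[[[-0.5,0,40],[0,0,0]],[[0,0,30],[0,0,0]],[[0,0,15],[0,0,0]],[[0,0,10],[0,0,0]],[[0,0,6],[0,0,0]],[[0,0,4],[0,0,0]],[[0,0,0],[0,0,0]],[[0,0,0],[0,0,0]]]' && python3 -m creep '[[[0,0,0],[0,0,0]],[[0,0,0],[0,0,0]],[[0,0,0],[0,0,0]],[[0,0,0],[0,0,0]],[[0,0,0],[0,0,0]]]' 25
```

```text
clock: 15.48
eef_pos: [0.4424, -0.0602, -0.0262]
tool_rot: [-0.124, 0.992, -0.0, 0.0]
ft_force: [0.2, -0.8, -0.0]
grip_width: 0.0601
grasp_force: 0.0
clock: 16.1
eef_pos: [0.4423, -0.0602, -0.0259]
tool_rot: [-0.124, 0.992, -0.0, 0.0]
ft_force: [-1.3, 1.0, 5.2]
grip_width: 0.0335
grasp_force: 59.1
```

```bash
python3 -m creep '[[[0,0,-10],[0,0,0]],[[0,0,-25],[0,0,0]],[[0,0,-20],[0,0,0]],[[0,0,0],[0,0,0]]]';  python3 plan.py .4746 -.2089 .029 88.8
```

```text
clock: 16.6
eef_pos: [0.4436, -0.0603, 0.0299]
tool_rot: [-0.124, 0.992, -0.001, 0.002]
ft_force: [1.1, 0.2, -1.4]
grip_width: 0.0335
grasp_force: 60.0
t 16.6 tcp [ 0.4436 -0.0603  0.0299] shift mm [   6.6 -151.6    1.1] turn [-0.001  0.004  0.27 ] shift after turn [ -34.1 -147.9    0.9]
```

```bash
python3 -m creep '[[[0,0,0],[0,0,0.135]],[[0,0,0],[0,0,0.135]],[[-11.5,-49.5,0],[0,0,0]],[[-11.5,-49.5,0],[0,0,0]],[[-11.5,-49.5,0],[0,0,0]],[[0,0,0],[0,0,0]],[[0,0,0],[0,0,0]],[[0,0,0],[0,0,0]]]';  python3 plan.py .4746 -.2089 .029 88.8
python3 - <<'E'
from h import *
s=cam('side');t=cam('top')
a=up(s['image'],275,355,200,270,5); b=up(t['image'],290,370,180,250,5)
cv2.imwrite('pics/c5.png',np.hstack([a,b]))
E
```

```text
clock: 17.6
eef_pos: [0.4725, -0.208, 0.0277]
tool_rot: [0.01, 1.0, 0.0, -0.001]
ft_force: [-1.0, -1.1, -1.6]
grip_width: 0.0331
grasp_force: 60.3
t 17.6 tcp [ 0.4725 -0.208   0.0277] shift mm [-2.1 -0.9 -1.3] turn [ 0.001 -0.002  0.001] shift after turn [-2.1 -0.9 -1.3]
```

View pics/c5.png

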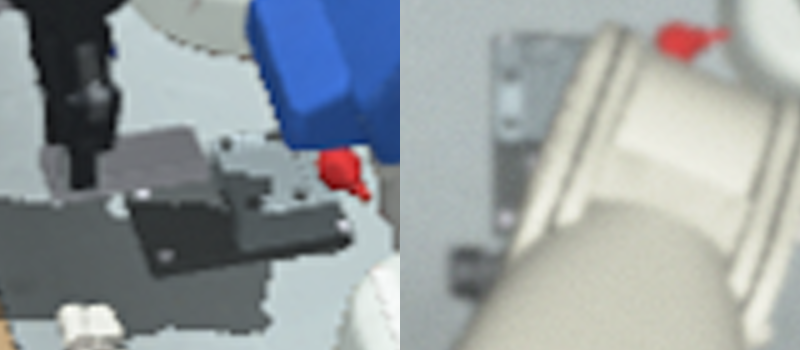

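The block is held level (side crop (130,160)), just in front of and above the apron. I'll check the lateral alignment of block and fixture in the same side view by edge fitting.

```bash
cat > edge.py <<'E'
from h import *
M=np.array([.5606,-.2107]); yaw=np.radians(-1.2); F=np.array([np.cos(yaw),np.sin(yaw)]); L=np.array([-F[1],F[0]])
def fx(x,y,z): a=M+F*(x+8)/1e3+L*y/1e3; return [a[0],a[1],z/1e3]
def edge(p,im,A,B,ax,rng=9,n=40):
    """signed shift (mm) along world dir ax that best puts edge A-B on image gradient"""
    A,B,ax=map(np.array,(A,B,ax)); T=np.linspace(0,1,n); X=A+(B-A)*T[:,None]; ds=np.arange(-rng,rng+.01,.25)
    g=[]
    for d in ds:
        q=proj(p,X+ax*d/1e3).astype(np.float32); g.append(cv2.remap(im,q[:,0].reshape(1,-1),q[:,1].reshape(1,-1),cv2.INTER_CUBIC).mean())
    g=np.gradient(cv2.GaussianBlur(np.array(g,np.float32).reshape(1,-1),(0,0),3).ravel()); i=np.argsort(-abs(g)); 
    pk=[j for j in range(1,len(g)-1) if abs(g[j])>=abs(g[j-1]) and abs(g[j])>abs(g[j+1])]; pk.sort(key=lambda j:-abs(g[j]))
    return [(float(ds[j]),round(float(g[j]),1)) for j in pk[:3]]
def gray(p): return p['image'].astype(np.float32).mean(2)
E
python3 - <<'E'
from edge import *
s=cam('side'); im=np.mean([gray(s)]+[gray(cam('side')) for _ in range(5)],0).astype(np.float32)
yv=[*L,0]; xv=[*F,0]
print('base near bottom',edge(s,im,fx(-40,-35,0),fx(40,-35,0),yv))
print('base near top',edge(s,im,fx(-50,-35,10),fx(-15,-35,10),yv))
print('cap near top',edge(s,im,fx(0,-35,38),fx(45,-35,38),yv))
print('cap front',edge(s,im,fx(-8,-30,38),fx(-8,10,38),xv))
print('apron front',edge(s,im,fx(-60,-30,10),fx(-60,20,10),xv))
o=bot.get_obs(); t=np.array(o['eef_pos']); q=R.from_quat(o['tool_rot']).as_matrix(); print(t.round(4),q.round(3).tolist())
zb=(t[2]+.026)  # block bottom height
c=t+29e-3*np.array([*F,0]); bl=lambda x,y,z:[*(c[:2]+F*x/1e3+L*y/1e3),zb+z/1e3]
print('blk far top',edge(s,im,bl(0,18,14),bl(35,18,14),yv))
print('blk near top',edge(s,im,bl(-5,-18,14),bl(35,-18,14),yv))
print('blk near bot',edge(s,im,bl(-5,-18,0),bl(35,-18,0),yv))
print('blk front top',edge(s,im,bl(45,-15,14),bl(45,15,14),xv))
from h import *
tp=cam('top'); ti=cv2.imread('pics/top0.png').astype(np.float32).mean(2)
print('TOP cap L',edge(tp,ti,fx(-5,35,38),fx(45,35,38),yv),'R',edge(tp,ti,fx(-5,-35,38),fx(45,-35,38),yv),'front',edge(tp,ti,fx(-8,-30,38),fx(-8,30,38),xv))
print('TOP base L',edge(tp,ti,fx(-50,35,10),fx(-15,35,10),yv))
for a in (0,25): print('capL seg',a,edge(tp,ti,fx(a-5,35,38),fx(a+20,35,38),yv)[:2],edge(tp,ti,fx(a-5,-35,38),fx(a+20,-35,38),yv)[:2])
E
```

```text
base near bottom [(-0.5, -3.5), (7.75, 0.6)]
base near top [(-7.5, -1.7), (6.75, 0.3), (-2.25, 0.3)]
cap near top [(-1.5, 3.1), (5.25, -1.9), (-8.5, -0.0)]
cap front [(-7.0, -1.4), (0.0, 1.1), (5.5, -0.4)]
apron front [(-1.5, -3.6), (3.75, 0.7), (-7.5, 0.7)]
[ 0.4735 -0.209   0.0285] [[-1.0, 0.02, 0.0], [0.02, 1.0, -0.0], [-0.0, -0.0, -1.0]]
blk far top [(-1.75, 2.7), (6.75, -0.6)]
blk near top [(2.0, -0.3), (-8.0, -0.1), (7.25, 0.1)]
blk near bot [(-7.0, 1.2), (0.75, -0.2), (7.0, -0.2)]
blk front top [(-2.5, 3.0), (7.5, -2.0)]
TOP cap L [(3.5, 1.3), (-2.25, -0.6), (-6.5, 0.2)] R [(3.75, -0.7), (-4.5, -0.3), (-0.75, -0.2)] front [(-0.5, 2.5), (6.75, -0.4), (-6.5, -0.2)]
TOP base L [(-0.25, 2.6), (-7.25, -2.5), (8.0, -0.0)]
capL seg 0 [(3.5, 1.2), (-1.5, -0.9)] [(4.5, -0.7), (-1.0, 0.2)]
capL seg 25 [(3.25, 1.4), (-3.0, -0.4)] [(2.75, -0.8), (-4.0, -0.5)]
```

```bash
python3 -m creep '[[[0,0,20],[0,0,0]],[[0,0,14],[0,0,0]],[[0,0,6],[0,0,0]],[[0,0,3],[0,0,0]],[[0,0,0],[0,0,0]],[[0,0,0],[0,0,0]]]'; python3 -m creep '[[[-6,0,0],[0,0,0]],[[-4,0,0],[0,0,0]],[[-3,0,0],[0,0,0]],[[-3,0,0],[0,0,0]],[[0,0,0],[0,0,0]]]';python3 -m creep '[[[-3,0,0],[0,0,0]],[[-3,0,0],[0,0,0]],[[0,0,0],[0,0,0]]]'
```

```text
clock: 18.8
eef_pos: [0.4738, -0.2095, -0.0142]
tool_rot: [0.01, 1.0, -0.0, 0.0]
ft_force: [-0.1, 0.3, -1.8]
grip_width: 0.0334
grasp_force: 60.3
clock: 19.42
eef_pos: [0.4897, -0.2096, -0.0147]
tool_rot: [0.01, 1.0, -0.0, 0.0]
ft_force: [1.1, 0.0, -2.1]
grip_width: 0.0333
grasp_force: 60.3
clock: 19.8
eef_pos: [0.4958, -0.2098, -0.0146]
tool_rot: [0.01, 1.0, -0.0, 0.0]
ft_force: [0.8, -0.2, -1.0]
grip_width: 0.0333
grasp_force: 60.3
```

```bash
python3 -m creep '[[[-4,0,0],[0,0,0]],[[-4,0,0],[0,0,0]],[[-4,0,0],[0,0,0]],[[0,0,0],[0,0,0]]]';python3 -m creep '[[[-4,0,0],[0,0,0]],[[-4,0,0],[0,0,0]],[[-3,0,0],[0,0,0]],[[0,0,0],[0,0,0]]]'
```

```text
clock: 20.3
eef_pos: [0.5079, -0.2101, -0.0146]
tool_rot: [0.01, 1.0, -0.0, 0.0]
ft_force: [-0.1, -0.2, -1.5]
grip_width: 0.0338
grasp_force: 60.3
clock: 20.8
eef_pos: [0.5187, -0.2103, -0.0147]
tool_rot: [0.01, 1.0, -0.0, 0.0]
ft_force: [0.3, 1.1, -2.0]
grip_width: 0.0338
grasp_force: 60.3
```

```bash
python3 -m creep '[[[-4,0,0],[0,0,0]],[[-3,0,0],[0,0,0]],[[0,0,0],[0,0,0]]]'; for i in 1 2 3 4; do python3 -m creep '[[[-1.5,0,0],[0,0,0]],[[0,0,0],[0,0,0]]]'|grep -E 'eef|ft_f'; done
```

```text
clock: 21.18
eef_pos: [0.5257, -0.2104, -0.0146]
tool_rot: [0.01, 1.0, -0.0, 0.0]
ft_force: [0.2, 0.1, -1.4]
grip_width: 0.0333
grasp_force: 60.3
eef_pos: [0.5269, -0.2104, -0.0146]
ft_force: [0.6, -0.3, -1.3]
eef_pos: [0.5285, -0.2105, -0.0146]
ft_force: [-0.2, 0.3, -1.3]
eef_pos: [0.53, -0.2105, -0.0146]
ft_force: [-0.6, 0.6, -1.8]
eef_pos: [0.5312, -0.2105, -0.0148]
ft_force: [-1.3, 0.3, -1.1]
```

```bash
for i in 1 2 3 4; do python3 -m creep '[[[-1,0,0],[0,0,0]],[[0,0,0],[0,0,0]]]'|grep -E 'eef|ft_f'; done
```

```text
eef_pos: [0.5312, -0.2104, -0.015]
ft_force: [-4.1, 0.3, -0.6]
eef_pos: [0.5312, -0.2103, -0.0153]
ft_force: [-5.3, -0.6, 0.1]
eef_pos: [0.5312, -0.2102, -0.0156]
ft_force: [-7.6, 0.1, 0.2]
eef_pos: [0.5311, -0.2101, -0.0158]
ft_force: [-9.4, -0.0, 1.1]
```

```bash
python3 -m creep '[[[3.5,0,0.5],[0,0,0]],[[0,0,0.5],[0,0,0]],[[0,0,0],[0,0,0]]]'; python3 -m creep '[[[0,0,0],[0,0,0]],[[0,0,0],[0,0,0]],[[0,0,0],[0,0,0]]]' 55;  python3 -m creep '[[[0,0,-40],[0,0,0]],[[0,0,-50],[0,0,0]],[[0,0,-40],[0,0,0]]]'; python3 - <<'E'
from h import *
from plan import *
plan([.48,.2405,.1],down(23+90)); plan([.48,.2405,.1],down(23-90))
E
```

```text
clock: 23.55
eef_pos: [0.5313, -0.2104, -0.0158]
tool_rot: [0.01, 1.0, 0.0, -0.001]
ft_force: [-4.2, 0.4, 0.7]
grip_width: 0.0334
grasp_force: 60.4
clock: 23.92
eef_pos: [0.5332, -0.2108, -0.0151]
tool_rot: [0.01, 1.0, -0.0, 0.001]
ft_force: [0.5, -0.4, 0.8]
grip_width: 0.0552
grasp_force: 0.0
clock: 24.3
eef_pos: [0.5329, -0.2108, 0.1167]
tool_rot: [0.01, 1.0, -0.0, 0.001]
ft_force: [0.1, 0.3, 0.2]
grip_width: 0.0552
grasp_force: 0.0
t 24.3 tcp [ 0.5329 -0.2108  0.1167] shift mm [ 62.2 450.1  16.1] turn [-0.001  0.002 -0.422] shift after turn [-127.6  436.1   16.7]
t 24.3 tcp [ 0.5329 -0.2108  0.1167] shift mm [ 62.2 450.1  16.1] turn [3.00e-03 2.00e-03 2.72e+00] shift after turn [ 127.6 -436.1   16.7]
```

```bash
cat > rest.py <<'E'
from edge import *
from scipy.optimize import least_squares
t=cam('top'); s=cam('side'); ti=np.mean([cam('top')['image'].astype(np.float32) for _ in range(5)],0)
si=np.mean([cam('side')['image'].astype(np.float32) for _ in range(5)],0)
f=lambda x,y,z: onplane(t,[x/6.67+135-.45,y/6.67+220-.45],z).round(4)
print('corners rearR,frontR,frontL',f(215,12,.004),f(298,218,.004),f(203,262,.004))
print('shoulder',f(136,78,.0816),'foot',f(208,188,.028))
# axis midline of post: cost = silhouettes; mask non-orange lavender
c0=(f(215,12,.004)+f(203,262,.004))[:2]/2; yw0=np.radians(23)
def P(v,x,y,z): e=np.array([np.cos(v[2]),np.sin(v[2])]); l=np.array([-e[1],e[0]]); a=np.array(v[:2])+e*x/1e3+l*y/1e3; return [a[0],a[1],z/1e3]
sat=(ti[...,2]-ti[...,0]).astype(np.float32); ss=(si[...,2]-si[...,0]).astype(np.float32)
v=np.array([*c0,yw0])
for it in range(4):
    e=[np.cos(v[2]),np.sin(v[2]),0]; l=[-e[1],e[0],0]
    a=edge(t,sat,P(v,-45,-25,4),P(v,-5,-25,4),l)[0]; b=edge(t,sat,P(v,5,-25,4),P(v,45,-25,4),l)[0]
    c=edge(t,sat,P(v,-50,-20,4),P(v,-50,20,4),e)[0]; d=edge(t,sat,P(v,50,-20,4),P(v,50,0,4),e)[0]
    v[2]+=(b[0]-a[0])/50; m=(a[0]+b[0])/2; n=(c[0]+d[0])/2; v[:2]+=(np.array(e[:2])*n+np.array(l[:2])*m)/1e3
    print(v.round(4),np.degrees(v[2]).round(1),a,b,c,d)
e=[np.cos(v[2]),np.sin(v[2]),0]; l=[-e[1],e[0],0]
a=edge(s,ss,P(v,-45,-25,4),P(v,45,-25,4),l)[0]; c=edge(s,ss,P(v,-50,-20,4),P(v,-50,20,4),e)[0];d=edge(s,ss,P(v,50,-22,4),P(v,50,10,4),e)[0]
print('side check near long',a,'front',c,'rear',d)
def post(u,off=0): # point u mm up the axis
    return P(v,-12+u*np.sin(np.radians(40)),off,28+u*np.cos(np.radians(40)))
print('post edges side lat',edge(t,sat,post(30,-11),post(65,-11),l)[0])
g55=post(55); print('grasp55',np.round(g55,4))
print('proj shoulder/foot top crop',((proj(t,[post(70),post(0)])-[135,220]+.45)*6.67).round(),'side',((proj(s,[post(70),post(0)])-[225,135]+.45)*6.67+[400,0]).round())
E
python3 rest.py
```

```text
corners rearR,frontR,frontL [0.5329 0.2381 0.004 ] [0.4419 0.1998 0.004 ] [0.4233 0.241  0.004 ]
shoulder [0.4949 0.2497 0.0816] foot [0.4536 0.2331 0.028 ]
[0.4778 0.2413 0.4114] 23.6 (1.5, 4.3) (2.0, 4.6) (0.5, 4.4) (0.25, -3.4)
[0.4778 0.2413 0.4114] 23.6 (0.0, 4.3) (0.0, 4.6) (0.25, 4.4) (-0.25, -3.3)
[0.4778 0.2413 0.4114] 23.6 (0.0, 4.3) (0.0, 4.6) (0.25, 4.4) (-0.25, -3.3)
[0.4778 0.2413 0.4114] 23.6 (0.0, 4.3) (0.0, 4.6) (0.25, 4.4) (-0.25, -3.3)
side check near long (-0.75, 3.4) front (0.0, 4.9) rear (2.75, -4.2)
post edges side lat (2.0, -2.0)
grasp55 [0.4992 0.2506 0.0701]
proj shoulder/foot top crop [[125.  47.]
 [201. 157.]] side [[669.  69.]
 [604. 186.]]
```

```bash
python3 -m creep '[[[0,0,0],[0,0,-0.14]],[[0,0,0],[0,0,-0.14]],[[0,0,0],[0,0,-0.139]],[[0,0,0],[0,0,0]],[[0,0,0],[0,0,0]]]'>/dev/null; python3 plan.py .4855 .2468 .115 112.8
```

```text
t 25.52 tcp [ 0.5318 -0.2105  0.1141] shift mm [-133.8  439.8   -0.8] turn [ 0.    -0.    -0.002] shift after turn [-134.6  439.5   -0.9]
```

```bash
python3 -m creep '[[[-16.8,55,0],[0,0,0]],[[-16.8,55,0],[0,0,0]],[[-16.8,55,0],[0,0,0]],[[-16.8,55,0],[0,0,0]],[[-16.8,55,0],[0,0,0]],[[-16.8,55,0],[0,0,0]],[[-16.8,55,0],[0,0,0]],[[-16.2,55,0],[0,0,0]],[[0,0,0],[0,0,0]],[[0,0,0],[0,0,0]]]'>/dev/null; python3 plan.py .4855 .2468 .02 112.8
python3 - <<'E'
from edge import *
# block home check in both views
for n in('top','side'):
    p=cam(n); im=np.mean([gray(p)]+[gray(cam(n)) for _ in range(3)],0).astype(np.float32); yv=[*L,0]; xv=[*F,0]
    print(n,'block rear',edge(p,im,fx(-54,-15,24),fx(-54,15,24),xv)[:2],'L',edge(p,im,fx(-50,18,24),fx(-14,18,24),yv)[:2],'R',edge(p,im,fx(-50,-18,24),fx(-14,-18,24),yv)[:2],'base near',edge(p,im,fx(-40,-35,0),fx(40,-35,0),yv)[:2])
E
```

```text
t 26.77 tcp [0.4842 0.2467 0.1141] shift mm [-1.3 -0.3 94.1] turn [-0.001 -0.001  0.   ] shift after turn [-1.2 -0.4 94.1]
top block rear [(0.25, 4.2), (-7.75, -2.0)] L [(-0.25, -4.4), (7.5, 0.2)] R [(-1.75, 4.1), (4.5, 0.2)] base near [(-1.25, -1.7), (7.5, 0.5)]
side block rear [(-1.0, 6.9), (-7.25, 1.4)] L [(-1.25, -2.6), (4.5, 1.5)] R [(-1.0, 4.2), (6.25, -0.5)] base near [(0.0, -6.1), (7.5, 1.4)]
```

Block is home in both views (edges within about 1 mm of prediction). Now descending on the post.

```bash
python3 -m creep '[[[-1,0,30],[0,0,0]],[[0,0,25],[0,0,0]],[[0,0,15],[0,0,0]],[[0,0,10],[0,0,0]],[[0,0,0],[0,0,0]]]' 55|grep -E 'eef|force'; python3 -m creep '[[[0,0,7],[0,0,0]],[[0,0,6],[0,0,0]],[[0,0,0],[0,0,0]]]'|grep -E 'eef|force'; python3 -m creep '[[[0,0,0],[0,0,0]],[[0,0,0],[0,0,0]],[[0,0,0],[0,0,0]],[[0,0,0],[0,0,0]],[[0,0,0],[0,0,0]]]' 10
```

```text
eef_pos: [0.4853, 0.2471, 0.0339]
ft_force: [0.3, 1.0, 0.1]
grasp_force: 0.0
eef_pos: [0.4851, 0.2471, 0.0209]
ft_force: [-0.2, 0.1, -0.7]
grasp_force: 0.0
clock: 28.8
eef_pos: [0.486, 0.247, 0.0218]
tool_rot: [-0.198, 0.98, -0.0, 0.001]
ft_force: [0.6, -3.7, 3.9]
grip_width: 0.0198
grasp_force: 58.7
```

```bash
python3 -m creep '[[[-3.2,0,-3.8],[0,0,0]],[[-6.4,0,-7.7],[0,0,0]],[[-9.6,0,-11.5],[0,0,0]],[[-9.6,0,-11.5],[0,0,0]],[[0,0,-25],[0,0,0]],[[0,0,0],[0,0,0]]]'; python3 - <<'E'
from h import *
for n in('side',):
    q=cam(n);C=cloud(q); im=q['image'].astype(int)
    cv2.imwrite('pics/held.png',up(q['image'],215,315,90,190,6))
E
```

```text
clock: 29.55
eef_pos: [0.5141, 0.2605, 0.083]
tool_rot: [-0.198, 0.98, 0.002, 0.003]
ft_force: [0.1, -0.2, -1.2]
grip_width: 0.02
grasp_force: 58.6
```

View pics/held.png

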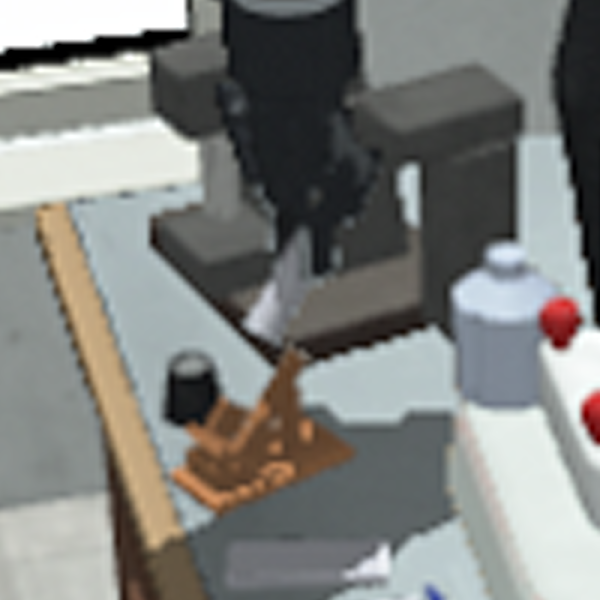

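The post is held firmly, foot at crop (265,330), clear of the rest. Turn, then carry.

```bash
python3 -m creep '[[[0,0,-40],[0,0,0.187]],[[0,0,-30],[0,0,0.187]],[[0,0,0],[0,0,0.187]],[[0,0,0],[0,0,0.186]],[[0,0,0],[0,0,0]],[[0,0,0],[0,0,0]]]'|grep -E 'eef|rot|width'; cat > pp.py <<'E'
from plan import *
e=np.radians(-20); E=np.array([np.cos(e),np.sin(e),0]); Rd=down(70)
Rt=Rd@R.from_rotvec([0,-np.radians(40),0]).as_matrix()
foot=np.array([35.4,0,-6.1])/1e3
S=np.array([.5376,-.2102,.024])
if __name__=='__main__':
    T=S-Rt@foot; print('final tcp',T.round(4),'post axis',(Rt@np.array([-.643,0,-.766])).round(3),'foot now',(lambda o:(np.array(o['eef_pos'])+R.from_quat(o['tool_rot']).as_matrix()@foot).round(4))(bot.get_obs()))
    plan(T+[0,0,.08],Rd); plan(T+[0,0,.08],Rt)
E
python3 pp.py
```

```text
eef_pos: [0.5116, 0.2585, 0.1499]
tool_rot: [0.172, 0.985, -0.0, -0.001]
grip_width: 0.0199
final tcp [ 0.5668 -0.2208  0.0421] post axis [ 0. -0.  1.] foot now [0.4783 0.2705 0.1561]
t 30.35 tcp [0.5116 0.2585 0.1499] shift mm [-214.5 -432.1   27.9] turn [-0.001 -0.001  0.003] shift after turn [-215.8 -431.5   27.8]
t 30.35 tcp [0.5116 0.2585 0.1499] shift mm [-214.5 -432.1   27.9] turn [ 0.    -0.699  0.003] shift after turn [-147.4 -431.5  160. ]
```

```bash
python3 -m creep '[[[-23.8,-48,0],[0,0,0]],[[-23.8,-48,0],[0,0,0]],[[-23.8,-48,0],[0,0,0]],[[-23.8,-48,0],[0,0,0]],[[-23.8,-48,0],[0,0,0]],[[-23.8,-48,0],[0,0,0]],[[-23.8,-48,0],[0,0,0]],[[-23.8,-48,0],[0,0,0]],[[-23.8,-48,0],[0,0,0]]]'|grep -E 'eef'; python3 -m creep '[[[0,0,0],[0,-0.1745,0]],[[0,0,0],[0,-0.1745,0]],[[0,0,0],[0,-0.1745,0]],[[0,0,0],[0,-0.1745,0]],[[0,0,0],[0,0,0]],[[0,0,0],[0,0,0]],[[0,0,0],[0,0,0]]]'; python3 pp.py;  cat > chk.py <<'E'
from edge import *
from pp import *
def chk():
    o=bot.get_obs(); Rc=R.from_quat(o['tool_rot']).as_matrix(); t=np.array(o['eef_pos']); ft=t+Rc@foot
    for n in('side','top'):
        p=cam(n); im=np.mean([gray(p)]+[gray(cam(n)) for _ in range(4)],0).astype(np.float32)
        cd=p['Rm'][2]; v=np.cross(cd,[0,0,1]); v/=np.linalg.norm(v)
        near=-np.array([cd[0],cd[1],0]); near/=np.linalg.norm(near)
        for u in ((5,15),(15,28)):
            A=lambda k,w: ft+np.array([0,0,w/1e3])+v*k*.011
            print(n,u,'sil+',edge(p,im,A(1,u[0]),A(1,u[1]),v,8)[:2],'sil-',edge(p,im,A(-1,u[0]),A(-1,u[1]),v,8)[:2])
        print(n,'foot bottom near',edge(p,im,ft+near*.011-v*.004,ft+near*.011+v*.004,[0,0,1],10)[:3],'v',v.round(2))
chk()
E
python3 chk.py
```

```text
eef_pos: [0.5657, -0.2223, 0.1505]
clock: 32.35
eef_pos: [0.57, -0.2223, 0.1529]
tool_rot: [0.164, 0.93, -0.057, 0.324]
ft_force: [-0.3, -0.3, -1.7]
grip_width: 0.0202
grasp_force: 59.0
final tcp [ 0.5668 -0.2208  0.0421] post axis [ 0. -0.  1.] foot now [ 0.5403 -0.2116  0.1357]
t 32.35 tcp [ 0.57   -0.2223  0.1529] shift mm [21.9  0.3 22. ] turn [-0.     0.671  0.001] shift after turn [ 3.5  0.3 30.8]
t 32.35 tcp [ 0.57   -0.2223  0.1529] shift mm [21.9  0.3 22. ] turn [ 0.    -0.028  0.001] shift after turn [22.5  0.3 21.4]
side (5, 15) sil+ [(0.0, 2.9), (-5.5, -0.6)] sil- [(-3.75, -1.9), (2.5, -1.4)]
side (15, 28) sil+ [(0.5, 2.7), (-5.5, -0.5)] sil- [(2.0, -2.4), (-5.75, 0.3)]
side foot bottom near [(1.75, -3.6), (7.75, 0.6), (-7.5, 0.2)] v [ 0.97 -0.25  0.  ]
top (5, 15) sil+ [(1.0, -1.6), (6.75, 0.4)] sil- [(5.0, 1.8), (3.25, 1.7)]
top (15, 28) sil+ [(0.5, -1.5), (-5.0, -0.4)] sil- [(4.5, 2.0), (6.25, 1.9)]
top foot bottom near [(-8.25, 0.3)] v [-0.07 -1.    0.  ]
```

```bash
python3 -m creep '[[[0,0,0],[0,-0.028,0]],[[20,0,20],[0,0,0]],[[20,0,24],[0,0,0]],[[10,0,12],[0,0,0]],[[0,0,0],[0,0,0]],[[0,0,0],[0,0,0]]]'; python3 pp.py; python3 chk.py
```

```text
clock: 33.6
eef_pos: [0.5651, -0.2205, 0.0758]
tool_rot: [0.163, 0.926, -0.059, 0.336]
ft_force: [-0.7, 0.0, -2.7]
grip_width: 0.02
grasp_force: 59.0
final tcp [ 0.5668 -0.2208  0.0421] post axis [ 0. -0.  1.] foot now [ 0.5359 -0.2099  0.0578]
t 33.6 tcp [ 0.5651 -0.2205  0.0758] shift mm [-30.9   0.3 -34.4] turn [0.    0.696 0.   ] shift after turn [ -1.7   0.3 -46.3]
t 33.6 tcp [ 0.5651 -0.2205  0.0758] shift mm [-30.9   0.3 -34.4] turn [ 0.    -0.002  0.   ] shift after turn [-31.    0.3 -34.4]
side (5, 15) sil+ [(2.25, 2.7), (7.25, -0.6)] sil- [(1.75, -3.8), (6.75, 0.5)]
side (15, 28) sil+ [(1.75, 4.4), (7.0, -0.6)] sil- [(2.0, -4.0), (6.75, 0.4)]
side foot bottom near [(2.75, -4.5), (-8.0, 3.7), (7.75, 0.7)] v [ 0.97 -0.25  0.  ]
top (5, 15) sil+ [(1.0, -1.8), (-6.75, 0.6)] sil- [(3.75, 1.7), (5.5, 1.6)]
top (15, 28) sil+ [(0.0, -2.0), (-6.75, 0.4)] sil- [(5.0, 1.9), (3.0, 1.7)]
top foot bottom near [(8.0, -0.5), (-8.75, 0.1)] v [-0.07 -1.    0.  ]
```

```bash
python3 -m creep '[[[8,0,9.5],[0,0,0]],[[6,0,7.2],[0,0,0]],[[4,0,4.8],[0,0,0]],[[0,0,0],[0,0,0]],[[0,0,0],[0,0,0]]]'|grep -E 'eef|ft_f'; for i in 1 2 3 4; do python3 -m creep '[[[0.65,0,0.77],[0,0,0]],[[0,0,0],[0,0,0]]]'|grep -E 'eef|ft_f'; done
```

```text
eef_pos: [0.5645, -0.2203, 0.047]
ft_force: [0.4, -0.1, -2.3]
eef_pos: [0.5643, -0.2202, 0.046]
ft_force: [-0.2, -0.2, -1.6]
eef_pos: [0.5642, -0.2202, 0.0447]
ft_force: [-0.0, 0.1, -1.2]
eef_pos: [0.5641, -0.2202, 0.0436]
ft_force: [0.0, -0.2, -2.3]
eef_pos: [0.5641, -0.2202, 0.0426]
ft_force: [1.0, 0.5, -2.3]
```

```bash
for i in 1 2 3 4 5; do python3 -m creep '[[[0.65,0,0.77],[0,0,0]],[[0,0,0],[0,0,0]]]'|grep -E 'eef|ft_f'|tr '\n' ' '; echo; done
```

```text
eef_pos: [0.5641, -0.2202, 0.0416] ft_force: [-0.3, 1.5, -2.7] 
eef_pos: [0.5641, -0.2201, 0.0406] ft_force: [0.3, 0.8, -2.0] 
eef_pos: [0.5644, -0.2203, 0.0399] ft_force: [-0.2, 0.3, -0.5] 
eef_pos: [0.5649, -0.2205, 0.0399] ft_force: [-2.3, 0.8, 5.0] 
eef_pos: [0.5654, -0.2207, 0.0399] ft_force: [-7.3, 2.3, 11.6]
```

```bash
python3 -m creep '[[[-1,0,-1.2],[0,0,0]],[[0,0,0],[0,0,0]],[[0,0,0],[0,0,0]]]'; python3 chk.py
```

```text
clock: 37.35
eef_pos: [0.5647, -0.2204, 0.0399]
tool_rot: [0.163, 0.926, -0.059, 0.336]
ft_force: [-2.6, 1.7, 5.4]
grip_width: 0.0201
grasp_force: 59.5
side (5, 15) sil+ [(6.25, 4.5), (-3.75, -0.4)] sil- [(-5.5, 1.9), (0.5, -1.2)]
side (15, 28) sil+ [(-0.5, 2.9), (5.0, -1.9)] sil- [(-2.75, 1.2), (5.75, -0.6)]
side foot bottom near [(2.25, 0.4), (-2.25, -0.3), (6.25, -0.3)] v [ 0.97 -0.25  0.  ]
top (5, 15) sil+ [(-0.5, -1.6), (6.0, 0.4)] sil- [(4.0, 1.8), (6.25, 1.6)]
top (15, 28) sil+ [(-1.5, -1.6), (5.25, 0.3)] sil- [(5.5, 2.1), (3.25, 1.9)]
top foot bottom near [(8.25, -0.4), (-8.75, 0.1)] v [-0.07 -1.    0.  ]
```

```bash
python3 -m creep '[[[0,0,0],[0,0,0]],[[0,0,0],[0,0,0]],[[0,0,0],[0,0,0]],[[0,0,0],[0,0,0]]]' 50; python3 -m creep '[[[0,0,-5],[0,0,0]],[[0,0,-15],[0,0,0]],[[0,0,-30],[0,0,0]],[[0,0,-50],[0,0,0]],[[0,0,-50],[0,0,0]],[[0,0,-40],[0,0,0]],[[0,0,0],[0,0,0]],[[0,0,0],[0,0,0]]]'
python3 - <<'E'
from edge import *
S=np.array(fx(-31,0,24)); S[0]+=0.001
for n in('side','top'):
    p=cam(n); C=cloud(p)
    m=(abs(C[...,0]-.54)<.03)&(abs(C[...,1]+.21)<.03)&(C[...,2]>.045)&(C[...,2]<.14)
    P=C[m]; print(n,m.sum(), P.mean(0).round(4) if len(P) else '', P[:,2].max().round(3) if len(P) else '')
    if len(P): 
        k=P[:,2]>.085; print(' hi',P[k].mean(0).round(4),' lo',P[~k].mean(0).round(4))
    for q in('post','middle_block','lock_cylinder','step'):
        print(q,[(round(r['score'],2),np.round(r['position'],1).tolist(),onplane(p,r['position'],.024).round(3)[:2].tolist()) for r in vision.place_of(p,q)[:1]])
    im=gray(p); cd=p['Rm'][2]; v=np.cross(cd,[0,0,1]); v/=np.linalg.norm(v)
    for u in((6,20),(30,45),(50,65)):
        A=lambda k,w: S+np.array([0,0,w/1e3])+v*k*.011
        print(n,u,[edge(p,im,A(k,u[0]),A(k,u[1]),v,8)[:2] for k in(1,-1)])
    xv=[*F,0]; print('block rear',edge(p,im,fx(-54,-15,24),fx(-54,15,24),xv)[:2])
E
```

```text
clock: 38.35
eef_pos: [0.5641, -0.2201, 0.039]
tool_rot: [0.163, 0.926, -0.059, 0.335]
ft_force: [0.9, 0.2, 0.6]
grip_width: 0.0504
grasp_force: 0.0
clock: 39.35
eef_pos: [0.4499, -0.1786, 0.185]
tool_rot: [0.163, 0.926, -0.059, 0.335]
ft_force: [-0.4, -0.0, -1.4]
grip_width: 0.05
grasp_force: 0.0
side 160 [ 0.5343 -0.2183  0.0824] 0.122
 hi [ 0.5349 -0.2175  0.1017]  lo [ 0.5338 -0.2189  0.0654]
post [(0.56, [307.7, 239.3], [0.527, -0.204])]
middle_block [(0.65, [318.3, 239.2], [0.557, -0.212])]
lock_cylinder [(0.51, [295.0, 273.4], [0.455, -0.329])]
step [(0.85, [310.8, 240.0], [0.535, -0.21])]
side (6, 20) [[(-3.25, 6.3), (6.5, -4.1)], [(-2.5, -5.0), (4.25, 0.2)]]
side (30, 45) [[(-3.5, 3.2), (1.5, -1.9)], [(-2.75, -4.4), (4.0, 0.2)]]
side (50, 65) [[(-2.75, 3.9), (-7.25, -0.6)], [(-2.75, -3.8), (4.0, 1.2)]]
block rear [(-1.0, 7.1), (-7.25, 1.4)]
top 70 [ 0.533  -0.2082  0.0929] 0.119
 hi [ 0.5337 -0.2089  0.1035]  lo [ 0.5312 -0.206   0.0622]
post [(0.54, [318.5, 215.3], [0.541, -0.205])]
middle_block [(0.65, [320.9, 210.6], [0.554, -0.212])]
lock_cylinder [(0.49, [351.4, 242.6], [0.46, -0.297])]
step [(0.65, [320.7, 215.2], [0.541, -0.211])]
top (6, 20) [[(6.75, -2.1), (-1.0, 0.7)], [(-6.25, 4.0), (3.0, -3.8)]]
top (30, 45) [[(4.25, -2.2), (-6.75, 0.8)], [(2.0, -3.0), (-6.75, 2.7)]]
top (50, 65) [[(2.25, -3.0), (-0.5, -2.5)], [(2.25, -2.6), (-6.75, 1.4)]]
block rear [(0.5, 4.2), (-7.75, -1.9)]
```

The post stands upright with its tip at z≈0.12, about 3 mm from the step centre. The block is home and the cylinder flat on the bench.

```bash
python3 -c "
from workcell import workorder; print(workorder.job_done())"
```

```text
the job is handed in; nothing more can be done
None
```

I handed the job in at about 39 s of the 72 s; the system returned no verdict, but in my last camera check the lock cylinder lay flat on the bench, the 14 mm block was home in the gap, and the post stood upright on its exposed end about 3 mm from the step centre.

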